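# Hang two board carriers on the gravity rail

## Task

Draw the green board's roller carrier up out of the leaning rack by its grip tab, along its slot, hook it over the raised end of the sloped rail and let go, so that it rolls down by itself and rests against the red stop. Then do the same with the blue one, so that it rolls down and rests behind the green. Leave the mug, the roll of tape and the vial alone.

Things in the scene. Friction and masses are not known exactly. Their poses are not given: they have to be found in the camera images.
- green_grip (a point): centre of the green grip tab on top of the green board's roller carrier, 42 mm above green_carrier along its z (same axes). Tab 10 mm thick (x), 30 long (y), z +20 to +62 of the carrier; below it a bridge plate, z 18 to 21, x -19 to +15
- green_carrier: C-shaped roller carrier with the green board, 0.11-0.18 kg. Origin midway between the 2 roller axles; z up, y rolling direction, x square to the board. Black V-grooved rollers at y +-22 mm, running radius 6, flanges 12. Side plate at x -19 to -15; the hook is open to +x from z -12 (flanges) to -42 (clamp bar): the rail bar enters there sideways. Length over bumpers 76 mm
- green_foot (a point): middle of the lower edge of the green board (3 x 70 x 70 mm, in the plane x = 0 of the carrier, below the clamp bar), 116 mm below the carrier's origin
- blue_grip (a point): centre of the blue grip tab on top of the blue board's roller carrier, 42 mm above blue_carrier along its z (same axes). Tab 10 mm thick (x), 30 long (y), z +20 to +62 of the carrier; below it a bridge plate, z 18 to 21, x -19 to +15
- blue_carrier: C-shaped roller carrier with the blue board, 0.11-0.18 kg. Origin midway between the 2 roller axles; z up, y rolling direction, x square to the board. Black V-grooved rollers at y +-22 mm, running radius 6, flanges 12. Side plate at x -19 to -15; the hook is open to +x from z -12 (flanges) to -42 (clamp bar): the rail bar enters there sideways. Length over bumpers 76 mm
- blue_foot (a point): middle of the lower edge of the blue board (3 x 70 x 70 mm, in the plane x = 0 of the carrier, below the clamp bar), 116 mm below the carrier's origin
- rack: fixed card rack, base 150 x 206 mm, origin under its middle, z up, x away from the robot. 2 bays 96 mm apart along y; either board may be in either. Boards stand by their side edges in 5 mm grooves 62 mm deep, leaning 30 degrees, tops towards the robot (-x): draw a board out along its own z by 65 mm or more. Grooves end 74 mm, a rest bar in front of them 98 mm above the worktop
- rail: fixed grey base of the sloped rail, 100 x 350 x 10 mm, origin under its middle, long side along y; it carries two posts (20 x 14 mm) at the ends of the bar; a yellow cap stands 14 mm above the bar at the upper end
- track: sloped steel bar, 8 wide, 12 high, 300 long between the end posts. Origin on its top face at the face of the red stop (low end, 30 mm tall); y up along the bar (8 degree rise), x level, away from the robot, z square to the top. Top 134 to 176 mm above the worktop. Carrier on it: origin at x 0, z 6 mm; y 38 at the stop, next 76 further. Released, it rolls down by itself at about 0.05 m/s
- track_load (a point): point on the bar's upper face 200 mm up from the stop: the place to hang a carrier (its middle)
- mug: green mug, 86 wide, 94 high, loose bystander; origin under its middle
- tape: roll of brown tape lying flat, 64 wide, 19 high, loose bystander; origin under its middle
- vial: small clear vial with a blue cap, 27 wide, 64 high, loose bystander; origin under its middle
Mind the look-alikes: they are no part of the job. Leave any yellow look-alike of the blue_carrier alone.

How it is judged:
On the way, in this order (a step that is already met when the one before it is completed fails the run):
1. the green board is drawn up out of its slot (lower edge over 68 mm above the worktop) (z of green_foot in the frame of rack above 0.068 m), for 0.1 s.
2. the green carrier sits on the bar by its rollers, its middle over 140 mm up from the stop, and is let go (x of green_carrier in the frame of track between -0.006 and 0.006 m and z of green_carrier in the frame of track between 0 and 0.012 m and angle between green_carrier's own z axis and vertical below 0.3 rad and contact force between the fingers and green_carrier below 0.05 N and y of green_carrier in the frame of track above 0.14 m), for 0.04 s.
3. the green carrier has rolled to the stop (its middle within 50 mm of the stop face) and rests (x of green_carrier in the frame of track between -0.006 and 0.006 m and z of green_carrier in the frame of track between 0 and 0.012 m and angle between green_carrier's own z axis and vertical below 0.3 rad and contact force between the fingers and green_carrier below 0.05 N and y of green_carrier in the frame of track below 0.05 m and linear speed of green_carrier below 0.03 m/s), for 0.2 s.
4. the blue board is drawn up out of its slot (z of blue_foot in the frame of rack above 0.068 m), for 0.1 s.
5. the blue carrier sits on the bar by its rollers, its middle over 140 mm up from the stop, and is let go (x of blue_carrier in the frame of track between -0.006 and 0.006 m and z of blue_carrier in the frame of track between 0 and 0.012 m and angle between blue_carrier's own z axis and vertical below 0.3 rad and contact force between the fingers and blue_carrier below 0.05 N and y of blue_carrier in the frame of track above 0.14 m), for 0.04 s.
At the end, for the whole second after the job is handed in: Both carriers hang upright on the rail by their rollers (origin within 6 mm of the bar's middle plane, 0 to 12 mm above its upper face), at rest: the green with its middle less than 50 mm from the stop face, the blue behind it, 90 to 130 mm from the stop face (x of green_carrier in the frame of track between -0.006 and 0.006 m and z of green_carrier in the frame of track between 0 and 0.012 m and angle between each of green_carrier, blue_carrier's own z axis and vertical below 0.3 rad and y of green_carrier in the frame of track below 0.05 m and x of blue_carrier in the frame of track between -0.006 and 0.006 m and z of blue_carrier in the frame of track between 0 and 0.012 m and y of blue_carrier in the frame of track between 0.09 and 0.13 m and linear speed of each of green_carrier, blue_carrier below 0.03 m/s); the robot touches nothing.
It fails at once if the mug is moved more than 30 mm (distance of mug from where it was at the start of the episode above 0.03 m).
It fails at once if the tape is moved more than 30 mm (distance of tape from where it was at the start of the episode above 0.03 m).
It fails at once if the vial is moved more than 30 mm (distance of vial from where it was at the start of the episode above 0.03 m).
It also fails if it takes over 67 s, if anything falls off the work surface, if the arm or the gripper's body presses on something with over 40 N, if the wrist force passes 120 N, or if a joint passes its speed limit or range.

## Robot

A 6-joint arm with a two-finger parallel gripper is mounted at the origin on a cart in front of the work surface, level with it; the furniture and walls round the work are solid. World frame = base frame: x ahead of the robot, y to its left, z up, the work surface at z = 0. Lengths are in m, angles in rad, forces in N, time in s.
With the tool pointing down it reaches from about 0.35 to 0.975 m from the base axis. Payload 4.9 kg.
Tool frame: the origin (TCP) lies at the very end of the fingers, on their centre line; the grasp point (between the pads) lies 19 mm behind it; z points along the fingers, y is the line along which they close (so a half turn about z gives the same grasp; the last joint's range is limited). The gripper opens to 85 mm and grips with 20 to 120 N. Pads are 22 mm wide; open, the fingers measure 114 mm over their backs; the gripper's body (76 mm by 85 mm) begins 54 mm behind the grasp point. The pads swing forward as they close: fully open they stand 13 mm farther back than shut.
Start: joints at [-1.255, 0.053, 1.613, -0, 1.476, -0.119], TCP at [0.263, -0.567, 0.208] pointing down, gripper open.
Joint ranges: [-3.01, 3.01], [-1.01, 2.22], [0.06, 2.58], [-1.02, 4.17], [0.09, 2.62], [-3.14, 3.14]. Speed limits (rad/s): [2.57, 2.57, 3.14, 3.14, 3.14, 3.14].

## Interface

Orientations are given as a rotation vector (axis times angle).
In Python, from station import get_obs, get_image, finish_job gives the robot as it stands. The module is installed in compiled form; this text tells all that it offers.
- The arm moves only by the tool carry_out, never from a script. Its argument "rows" is a list of rows, each a list of 7 numbers: the turn, a rotation vector about the tool's x, y, z as a fraction of full scale, then the shift along the tool's x, y, z as a fraction of full scale, then the closure, from -1 (fully open) to 1 (shut). A call has 1 to 5 rows; each row is the pose to reach, as a shift and turn from the pose commanded when the call began, along the tool's axes at that moment, turning the shorter way round; what a row does not reach only later rows make up. Full scale, the value 1, is 300 mm for a shift and pi rad for a turn. A row lasts 1/10 s, in which the tool goes at most 50 mm and 8.59 degrees, less where a joint would pass 70% of its speed; a pose out of reach is approached as far as the arm can. A call with a number of a shift or a turn outside -1 to 1 is refused whole. A call with a gripper value outside its range is refused whole. The fingers move at their own pace and stop on an object; "force" is the grip in N (left out, the last holds). Time passes only in rows, so rows that repeat a pose let the fingers close. It gives the time, the measured TCP pose, the force, the opening and the grip force at its end, in the units of the state.
- get_obs(): the state, without advancing time (a new reading comes with each control period).
- get_image(name): name is "scene" or "top" or "wrist"; returns a dict with "img" (480x640x3 uint8, blue, green, red), "mtx" (3x3 intrinsics, pixels), "R" (3x3) and "t" (3): a world point X has camera coordinates R X + t. Camera axes: x right, y down, z forward; pixel columns grow to the right and rows downward; lengths in m; the calibration is good to about 2 mm. A picture is of the moment at which its call begins. There is no depth.
- finish_job(): hands the job in; it is judged then, once.
The state is a dict: "t": time; "q": joint angles; "dq": joint speeds; "effort": joint torques, N m; "tool_pos": TCP position; "tool_rot": TCP orientation; "contact_force": force on the tool from outside, world axes, zero at the start; "wrist_torque": the same for the moment, N m; "opening": finger opening in m; "grip_force": force on a finger pad.
Only numpy, scipy, OpenCV 4.12 (cv2) and the standard library are available. Lean on these libraries where they do the work, as an engineer would, in place of code of your own. Each camera call takes 0.05 s, during which the arm holds its last target. There are 200 camera calls.

## Working session

There is one attempt and no reset: what is moved stays moved. The work goes in short steps, Python scripts to look and compute and a tool call to move; the robot and the scene stay as the last step left them, time stands still between calls to the robot, and variables do not carry over. Pictures are saved under pics/ and viewed, at most 10 in all, crops included, and the job is handed in when it is done.

Besides the shell and the picture viewer there is one more tool, called after ">>>" as name(argument=value, ...) on one line, values as JSON. carry_out: Moves the arm, as the interface text tells. Shift numbers are shares of 300 mm and turn numbers shares of pi rad, none past 1 either way. Its arguments: {"type":"object","properties":{"rows":{"type":"array"},"force":{"type":"number"}},"required":["rows"]}

```bash
mkdir -p pics; cat > h.py <<'E'
import numpy as np, cv2
from station import get_obs, get_image, finish_job
from scipy.spatial.transform import Rotation as Ro
def ray(c,uv):
    d=c["R"].T@np.linalg.inv(c["mtx"])@np.array([uv[0],uv[1],1.]); o=-c["R"].T@c["t"]
    return o,d/np.linalg.norm(d)
def onz(c,uv,z):
    o,d=ray(c,uv); return o+d*(z-o[2])/d[2]
def tri(c1,u1,c2,u2):
    o1,d1=ray(c1,u1);o2,d2=ray(c2,u2)
    s=np.linalg.lstsq(np.c_[d1,-d2],o2-o1,rcond=None)[0]
    a=o1+s[0]*d1;b=o2+s[1]*d2
    return (a+b)/2,np.linalg.norm(a-b)
def proj(c,X):
    p=c["mtx"]@(c["R"]@np.array(X)+c["t"]); return p[:2]/p[2]
E
python3 - <<'E'
from h import *
import pickle
D={n:get_image(n) for n in("scene","top","wrist")}
pickle.dump(D,open("d0.pkl","wb"))
for n in("scene","top"):
    cv2.imwrite(f"pics/{n}0.png",D[n]["img"]); print(n,-D[n]["R"].T@D[n]["t"],D[n]["R"][2])
o=get_obs();print(o["tool_pos"],o["tool_rot"],o["t"])
E
```

```text
scene [-0.30444791 -0.75135449  1.12773386] [ 0.5418436   0.57256309 -0.61528613]
top [0.46673341 0.18098247 1.28155764] [ 0.11926209 -0.01462611 -0.99275507]
[ 0.26308218 -0.56635387  0.20652525] [-3.06609590e+00 -6.77203395e-01  2.50938083e-04] 0.15
```

View pics/scene0.png

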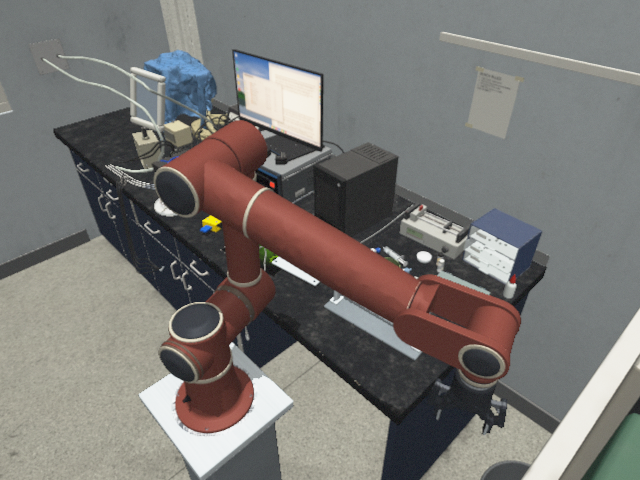

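View pics/top0.png

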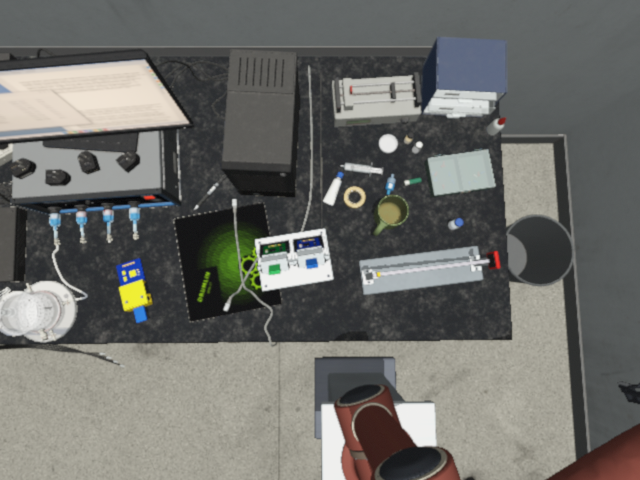

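The top view shows the rack at about (293,258). The green tab is at (274,268) and the blue tab at (312,264). The rail runs from a yellow cap at about (375,275) to the red stop at (495,260). The mug is at (392,212), the tape at (355,197) and the vial at (456,223). In the scene view the arm hides most of this. There are two candidates for the blue carrier: the blue tab in the rack (312,264), and the yellow/blue object at (133,295), which lies outside the rack. I take the rack one and will confirm it in a crop.

```bash
python3 - <<'E'
from h import *
import pickle
D=pickle.load(open("d0.pkl","rb"));c=D["top"];im=c["img"]
cv2.imwrite("pics/topcrop.png",np.vstack([cv2.resize(im[220:300,240:350],(800,582),interpolation=cv2.INTER_CUBIC)]))
hsv=cv2.cvtColor(im,cv2.COLOR_BGR2HSV)
def comps(lo,hi,box,mn=8):
    m=cv2.inRange(hsv,lo,hi);x0,y0,x1,y1=box;k=np.zeros_like(m);k[y0:y1,x0:x1]=m[y0:y1,x0:x1]
    n,_,s,ce=cv2.connectedComponentsWithStats(k)
    return [(s[i].tolist(),ce[i].round(1)) for i in range(1,n) if s[i,4]>=mn]
for nm,lo,hi,b,z in [("green",(45,120,60),(85,255,255),(250,225,345,295),.22),("blue",(100,120,60),(125,255,255),(250,225,345,295),.22),("red",(0,150,80),(8,255,255),(470,230,510,290),.15),("yellow",(20,120,100),(35,255,255),(350,240,500,300),.19)]:
    for s,ce in comps(lo,hi,b): print(nm,s,ce,onz(c,ce,z).round(3))
m=cv2.inRange(hsv,(80,15,90),(115,90,230));k=np.zeros_like(m);k[235:305,350:500]=m[235:305,350:500]
ct=max(cv2.findContours(k,0,2)[0],key=cv2.contourArea);r=cv2.minAreaRect(ct);print("base",r,[onz(c,p,.01).round(3).tolist() for p in cv2.boxPoints(r)])
print(onz(c,(293,258),.1))
E
```

```text
green [250, 235, 7, 21, 62] [251.4 243.2] [0.58  0.328 0.22 ]
green [281, 243, 4, 8, 25] [282.8 246.5] [0.571 0.253 0.22 ]
green [263, 246, 17, 8, 60] [271.4 248.8] [0.566 0.28  0.22 ]
green [269, 265, 11, 9, 83] [274.  269.2] [0.517 0.274 0.22 ]
green [250, 285, 4, 5, 11] [251.2 287.6] [0.473 0.328 0.22 ]
blue [297, 237, 24, 12, 123] [308.4 242.8] [0.58  0.191 0.22 ]
blue [306, 259, 12, 9, 84] [311.4 263.1] [0.531 0.184 0.22 ]
red [490, 251, 11, 18, 101] [495.9 259.9] [ 0.54  -0.292  0.15 ]
yellow [377, 272, 3, 4, 10] [378.  273.8] [0.505 0.019 0.19 ]
base ((421.9837646484375, 279.37353515625), (16.294445037841797, 120.93310546875), 82.67359161376953) [[0.497, 0.042, 0.01], [0.539, -0.306, 0.01], [0.492, -0.31, 0.01], [0.451, 0.037, 0.01]]
[0.55205655 0.23337653 0.1       ]
```

View pics/topcrop.png

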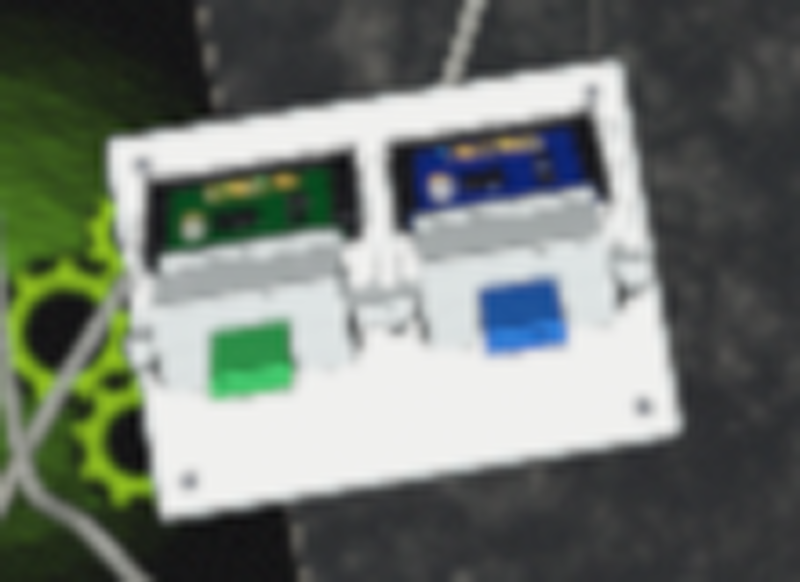

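The crop confirms the green carrier in the left bay, with its tab around crop (250,355), and the blue carrier in the right bay at (522,315), both with matching boards. The yellow/blue object lies outside the rack and I leave it alone. Next I work out the wrist camera mount and plan the viewing pose.

```bash
cat >> h.py <<'E'
import sys
def pose():
    o=get_obs(); return np.array(o["tool_pos"]),Ro.from_rotvec(o["tool_rot"]),o
def Rt(psi,lean,roll=0,flip=1):
    """tool rotation: tool z = -carrier z, tool y = flip*carrier x; carrier leans back by lean, rail slope roll about x"""
    Rc=Ro.from_euler("Z",psi)*Ro.from_euler("Y",-lean)*Ro.from_euler("X",roll)
    x,y,z=Rc.as_matrix().T
    return Ro.from_matrix(np.c_[-flip*-1*np.cross(flip*x,-z)*flip if 0 else np.cross(flip*x,-z),flip*x,-z])
def delta(p,R,P,Q):
    return np.r_[(R.inv()*Q).as_rotvec()/np.pi, R.inv().apply(np.array(P)-p)/.3].round(4)
E
python3 - <<'E'
from h import *
import pickle
D=pickle.load(open("d0.pkl","rb"));c=D["wrist"];p,R,o=pose()
Rm=R.as_matrix();print(Rm.round(3),o["tool_pos"],o["opening"])
co=-c["R"].T@c["t"];print("cam in tool",(Rm.T@(co-p)).round(4),"axes(cam rows in tool)\n",(c["R"]@Rm).round(3),c["mtx"].round(1).tolist())
t=D["top"]
pc=lambda u,v:(240+u/7.27,220+v/7.27)
# rack base corners (crop px)
cor=[onz(t,pc(*q),0.01)[:2].round(3) for q in[(108,140),(618,65),(682,435),(160,520)]];print("rack corners",cor)
for n,u,z in[("mug",(392,208),.094),("tape",(355,197),.019),("vial",(456,223),.064)]:print(n,onz(t,u,z).round(3))
for f in(1,-1):
    Q=Rt(.14,np.pi/6,0,f);print(f,delta(p,R,[.38,-.1,.4],Q))
E
```

```text
[[ 0.907  0.421 -0.001]
 [ 0.421 -0.907  0.002]
 [ 0.    -0.002 -1.   ]] [ 0.26308218 -0.56635387  0.20652525] 0.08553526110567704
cam in tool [ 0.0833 -0.0011 -0.166 ] axes(cam rows in tool)
 [[-0.001  1.     0.   ]
 [-0.945 -0.001 -0.326]
 [-0.326 -0.     0.945]] [[412.7, 0.0, 326.9], [0.0, 412.7, 244.3], [0.0, 0.0, 1.0]]
rack corners [array([0.614, 0.348]), array([0.643, 0.144]), array([0.495, 0.12 ]), array([0.463, 0.326])]
mug [ 0.688 -0.037  0.094]
tape [0.735 0.056 0.019]
vial [ 0.65  -0.221  0.064]
1 [-0.1436  0.1058 -0.3964  1.0083 -1.2468 -0.6427]
-1 [ 0.1145  0.1554  0.5783  1.0083 -1.2468 -0.6427]
```

```bash
python3 - <<'E'
from h import *
p,R,o=pose();Q=Rt(.146,np.pi/6)
print(delta(p,R,[.42,-.2,.36],Q))
print("2nd:",delta(np.array([.42,-.2,.36]),Q,[.455,.22,.32],Q))
E
```

```text
[-0.1434  0.1063 -0.3983  0.9888 -0.8881 -0.51  ]
2nd: [0.     0.     0.     1.3681 0.2097 0.275 ]
```

>>> carry_out(rows=[[-0.143,0.106,-0.398,0.989,-0.888,-0.51,-1],[-0.143,0.106,-0.398,0.989,-0.888,-0.51,-1],[-0.143,0.106,-0.398,0.989,-0.888,-0.51,-1],[-0.143,0.106,-0.398,0.989,-0.888,-0.51,-1],[-0.143,0.106,-0.398,0.989,-0.888,-0.51,-1]], force=40)

```text
t: 0.65
tool_pos: [0.3555, -0.3502, 0.2975]
tool_rot: [2.47, 1.566, 0.337]
contact_force: [0.2, 0.2, 0.8]
opening: 0.0853
grip_force: 0.0
```

```bash
cat > plan.py <<'E'
from h import *
a=[float(v) for v in sys.argv[1:]]
p,R,o=pose();d=delta(p,R,a[:3],Rt(*a[3:6]));print(d,"rows",round(np.linalg.norm(d[3:])*6,1),round(np.linalg.norm(d[:3])*180/8.59,1),"t",o["t"])
E
python3 plan.py .42 -.1 .36 .146 .5236 0
```

```text
[-0.0643  0.0481 -0.1784  0.8628 -0.1056 -0.1728] rows 5.3 4.1 t 0.65
```

>>> carry_out(rows=[[-0.064,0.048,-0.178,0.86,-0.105,-0.172,-1],[-0.064,0.048,-0.178,0.86,-0.105,-0.172,-1],[-0.064,0.048,-0.178,0.86,-0.105,-0.172,-1],[-0.064,0.048,-0.178,0.86,-0.105,-0.172,-1],[-0.064,0.048,-0.178,0.86,-0.105,-0.172,-1]])

```text
t: 1.15
tool_pos: [0.4165, -0.1166, 0.3551]
tool_rot: [1.805, 2.072, 0.554]
contact_force: [1.4, 0.2, 0.4]
opening: 0.0854
grip_force: 0.0
```

```bash
python3 plan.py .455 .22 .32 .146 .5236 0
```

```text
[-8.0000e-04  7.0000e-04 -2.6000e-03  1.0935e+00  1.8460e-01  2.4340e-01] rows 6.8 0.1 t 1.15
```

>>> carry_out(rows=[[0,0,0,0.8,0.09,0.12,-1],[0,0,0,0.8,0.09,0.12,-1],[0,0,0,0.8,0.09,0.12,-1],[0,0,0,0.8,0.09,0.12,-1],[0,0,0,0.8,0.09,0.12,-1]])

```text
t: 1.65
tool_pos: [0.4242, 0.1282, 0.3388]
tool_rot: [1.802, 2.072, 0.556]
contact_force: [0.9, -0.2, -0.6]
opening: 0.0854
grip_force: 0.0
```

>>> carry_out(rows=[[0,0,0,0.25,0.09,0.12,-1],[0,0,0,0.25,0.09,0.12,-1],[0,0,0,0.25,0.09,0.12,-1],[0,0,0,0.25,0.09,0.12,-1]])

```text
t: 2.05
tool_pos: [0.4548, 0.2068, 0.3197]
tool_rot: [1.803, 2.077, 0.551]
contact_force: [0.4, -0.3, -0.5]
opening: 0.0856
grip_force: 0.0
```

```bash
python3 - <<'E'
from h import *
import pickle
D={n:get_image(n) for n in("wrist","scene","top")};pickle.dump(D,open("d1.pkl","wb"));cv2.imwrite("pics/w1.png",D["wrist"]["img"])
print(pose()[0],get_obs()["t"])
E
```

```text
[0.45557092 0.20497852 0.32175634] 2.2
```

View pics/w1.png

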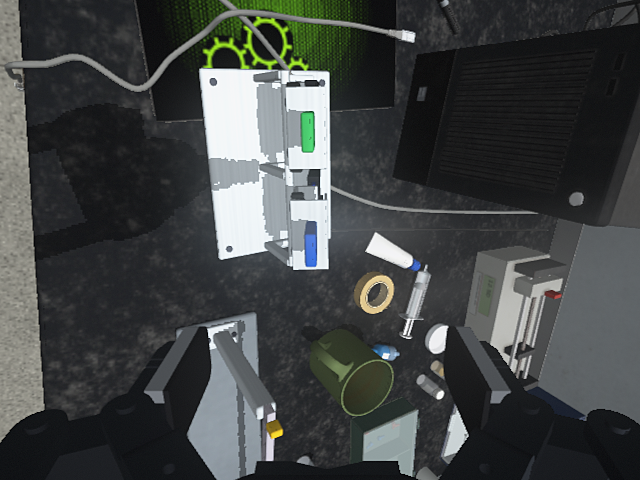

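The wrist view shows the green tab at (308,132), the blue tab at (311,244), the rail's upper end with the yellow cap at (275,430), and the mug at (350,370). Next I take enlarged crops to fix the hook side and measure the tabs.

```bash
python3 - <<'E'
from h import *
import pickle
D=pickle.load(open("d1.pkl","rb"));w,s,t=D["wrist"],D["scene"],D["top"]
for X in([.517,.274,.2],[.531,.184,.2]): print("scene px",proj(s,X).round())
u=proj(s,[.53,.23,.15]);x,y=int(u[0]),int(u[1])
a=cv2.resize(s["img"][max(0,y-30):y+40,x-45:x+45],(400,311),interpolation=cv2.INTER_CUBIC)
b=cv2.resize(w["img"][65:275,250:360],(314,600),interpolation=cv2.INTER_CUBIC)
out=np.zeros((600,720,3),np.uint8);out[:311,:400]=a;out[:,402:716]=b;cv2.imwrite("pics/c1.png",out)
def cen(c,lo,hi,box):
    h=cv2.cvtColor(c["img"],cv2.COLOR_BGR2HSV);m=cv2.inRange(h,lo,hi);x0,y0,x1,y1=box;k=np.zeros_like(m);k[y0:y1,x0:x1]=m[y0:y1,x0:x1]
    n,_,st,ce=cv2.connectedComponentsWithStats(k);i=1+np.argmax(st[1:,4]);return ce[i],st[i].tolist()
G=((45,120,60),(85,255,255));B=((100,120,60),(125,255,255))
for nm,C,bw,bt in(("g",G,(295,100,325,160),(262,258,290,280)),("b",B,(295,215,325,275),(300,250,330,275))):
    uw,sw=cen(w,*C,bw);ut,st=cen(t,*C,bt);print(nm,uw.round(1),sw,ut.round(1),st,tri(w,uw,t,ut))
E
```

```text
scene px [288. 221.]
scene px [309. 230.]
g [307.5 131.3] [301, 111, 14, 41, 515] [274.  269.2] [269, 265, 11, 9, 83] (array([0.519661  , 0.27914843, 0.15568712]), np.float64(0.00036958134396381745))
b [310.7 249. ] [305, 226, 12, 41, 383] [311.4 263.1] [306, 259, 12, 9, 84] (array([0.53322676, 0.18218139, 0.16144826]), np.float64(0.004350488154885556))
```

View pics/c1.png

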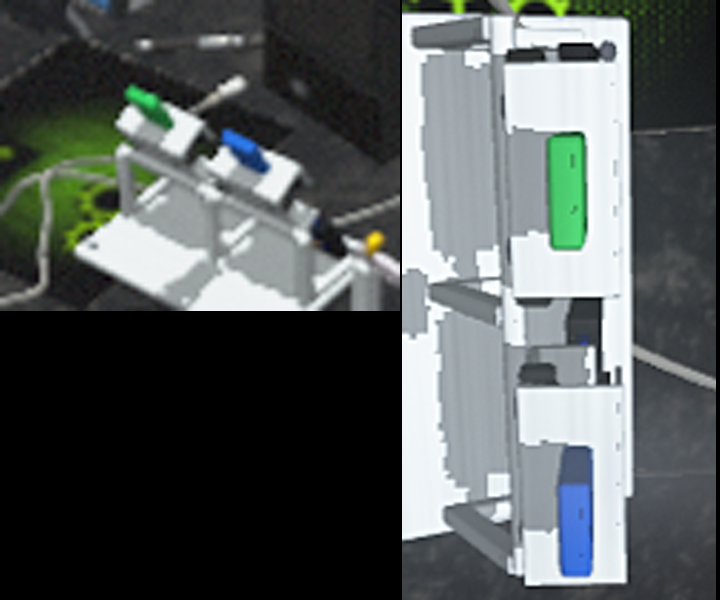

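The scene crop shows the white side plates facing the robot. In the wrist crop the bridge plate reaches further toward the robot than away from it, so the hooks open away from the robot and carrier x equals tool y. I now triangulate the centres of the tab top faces.

```bash
python3 - <<'E'
from h import *
import pickle
D=pickle.load(open("d1.pkl","rb"));w,t=D["wrist"],D["top"]
zc=Ro.from_euler("Z",.146).apply([-.5,0,.866])
p,R,o=pose();Q=Rt(.146,np.pi/6)
for nm,uw,ut in(("g",(307.8,131.9),(274.4,267.2)),("b",(311,250.5),(311.7,261))):
    T,e=tri(w,uw,t,ut);g=T-.02*zc;print(nm,"top",T.round(4),e.round(4),"grip",g.round(4),"carrier",(T-.062*zc).round(4),"foot",(T-.178*zc).round(4))
    tcp=g-.016*zc
    print("pre(70 back)",delta(p,R,tcp+.07*zc,Q),"final",delta(p,R,tcp,Q))
# rack groove centre check
E
```

```text
g top [0.5253 0.2788 0.1454] 0.0006 grip [0.5352 0.2802 0.1281] carrier [0.556  0.2833 0.0918] foot [ 0.6134  0.2917 -0.0087]
pre(70 back) [-5.000e-04  9.000e-04 -2.800e-03  2.104e-01 -6.460e-02  5.281e-01] final [-5.000e-04  9.000e-04 -2.800e-03  2.111e-01 -6.430e-02  7.614e-01]
b top [0.538  0.1801 0.1555] 0.0075 grip [0.5479 0.1815 0.1381] carrier [0.5687 0.1846 0.1018] foot [0.6261 0.193  0.0013]
pre(70 back) [-0.0005  0.0009 -0.0028 -0.1212 -0.0504  0.497 ] final [-5.000e-04  9.000e-04 -2.800e-03 -1.206e-01 -5.000e-02  7.303e-01]
```

```bash
python3 - <<'E'
from h import *
import pickle
D=pickle.load(open("d1.pkl","rb"));w,s,t=D["wrist"],D["scene"],D["top"]
h=cv2.cvtColor(s["img"],cv2.COLOR_BGR2HSV)
Rc=Ro.from_euler("Z",.146)*Ro.from_euler("Y",-np.pi/6)
for nm,lo,hi,T in(("g",(50,120,60),(80,255,255),np.array([.5253,.2788,.1454])),("b",(100,120,60),(120,255,255),np.array([.538,.1801,.1555]))):
    u=proj(s,T);m=cv2.inRange(h,lo,hi);k=np.zeros_like(m);x,y=u.astype(int);k[y-25:y+15,x-15:x+15]=m[y-25:y+15,x-15:x+15]
    n,_,st,ce=cv2.connectedComponentsWithStats(k);i=1+np.argmax(st[1:,4]);print(nm,st[i].tolist(),ce[i].round(1))
    ow,dw=ray(w,{"g":(307.8,131.9),"b":(311,250.5)}[nm])
    for z in(.145,.155,.165,.175,.185):
        T1=ow+dw*(z-ow[2])/dw[2]
        pts=np.array([proj(s,T1+Rc.apply([a,b,c])) for a in(-.005,.005) for b in(-.015,.015) for c in(0,-.041)])
        print(z,pts.min(0).round(1),pts.max(0).round(1),pts.mean(0).round(1),"foot",(T1-Rc.apply([0,0,.178])).round(4)[2],"topview",proj(t,T1).round(1),T1.round(4))
E
```

```text
g [283, 225, 11, 10, 48] [287.9 229.2]
0.145 [286.  229.1] [298.1 239.7] [292.1 234.4] foot -0.0092 topview [274.7 267.2] [0.5255 0.2785 0.145 ]
0.155 [284.8 227.5] [296.9 238.1] [290.9 232.8] foot 0.0008 topview [274.3 269. ] [0.5203 0.2785 0.155 ]
0.165 [283.5 225.8] [295.7 236.4] [289.6 231.1] foot 0.0108 topview [273.9 270.9] [0.5151 0.2785 0.165 ]
0.175 [282.2 224.1] [294.5 234.8] [288.4 229.4] foot 0.0208 topview [273.6 272.8] [0.5099 0.2785 0.175 ]
0.185 [280.9 222.3] [293.3 233.2] [287.1 227.8] foot 0.0308 topview [273.2 274.7] [0.5047 0.2786 0.185 ]
b [305, 235, 10, 10, 51] [309.5 239.2]
0.145 [309.5 240.1] [321.7 250.8] [315.6 245.5] foot -0.0092 topview [315.5 260.6] [0.5418 0.1735 0.145 ]
0.155 [307.6 238.1] [319.8 248.9] [313.7 243.5] foot 0.0008 topview [314.2 262.5] [0.5361 0.1768 0.155 ]
0.165 [305.6 236. ] [317.9 246.9] [311.8 241.5] foot 0.0108 topview [312.9 264.6] [0.5304 0.1802 0.165 ]
0.175 [303.6 234. ] [316.  244.9] [309.9 239.5] foot 0.0208 topview [311.6 266.6] [0.5247 0.1835 0.175 ]
0.185 [301.6 231.9] [314.1 242.9] [307.9 237.4] foot 0.0308 topview [310.3 268.7] [0.519  0.1868 0.185 ]
```

The two-tone tab in the top view is the far face (dark) plus the top face (bright). Using the bright part's centre, the top, scene and wrist views all agree on tab tops at z≈0.172. Green is at (0.5115,0.2785) and blue at (0.5265,0.1825), 97 mm apart as expected. Now I approach green.

```bash
python3 - <<'E'
from h import *
zc=Ro.from_euler("Z",.148).apply([-.5,0,.8660]);T=np.array([.5115,.2785,.172]);Q=Rt(.148,np.pi/6);p,R,o=pose()
print(delta(p,R,T+.026*zc,Q),(T-.034*zc).round(4), (T+.026*zc).round(4))
E
```

```text
[-0.0005  0.0012 -0.0033  0.216  -0.0602  0.4552] [0.5283 0.281  0.1426] [0.4986 0.2766 0.1945]
```

>>> carry_out(rows=[[0,0.001,-0.003,0.216,-0.06,0.2,0],[0,0.001,-0.003,0.216,-0.06,0.455,0],[0,0.001,-0.003,0.216,-0.06,0.455,0],[0,0.001,-0.003,0.216,-0.06,0.455,0],[0,0.001,-0.003,0.216,-0.06,0.455,0]])

```text
t: 2.7
tool_pos: [0.498, 0.2763, 0.1923]
tool_rot: [1.796, 2.082, 0.551]
contact_force: [-0.5, -0.4, 0.5]
opening: 0.0426
grip_force: 0.0
```

```bash
python3 - <<'E'
from h import *
w=get_image("wrist");im=w["img"];cv2.imwrite("pics/w2.png",im)
p,R,o=pose();print(p,o["t"],o["opening"],delta(p,R,[.5283,.281,.1426],Rt(.148,np.pi/6)))
m=cv2.inRange(cv2.cvtColor(im,cv2.COLOR_BGR2HSV),(45,120,60),(85,255,255));m[:,:200]=0;m[:150]=0
n,_,st,ce=cv2.connectedComponentsWithStats(m)
for i in range(1,n):
    if st[i,4]>200: print(st[i],ce[i])
print("pred top",proj(w,[.5115,.2785,.172]))
E
```

```text
[0.49894343 0.27678517 0.19532988] 2.75 0.04272893310127122 [-4.000e-04  1.000e-04 -3.000e-04 -5.000e-04 -2.000e-03  2.016e-01]
[323 255  18  53 817] [331.91432069 284.10159119]
pred top [332.79515344 279.0160557 ]
```

View pics/w2.png

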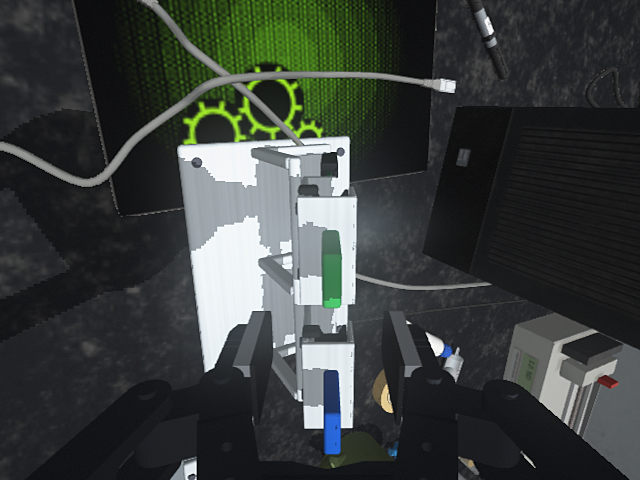

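Green tab top at (332,281), against a predicted (333,279), so it lies between the fingers. Going in and closing.

>>> carry_out(rows=[[0,0,0,0,-0.002,0.1,0],[0,0,0,0,-0.002,0.16,0],[0,0,0,0,-0.002,0.2,0],[0,0,0,0,-0.002,0.2,0]])

```text
t: 3.15
tool_pos: [0.528, 0.2815, 0.1427]
tool_rot: [1.794, 2.08, 0.556]
contact_force: [0.1, 0.3, 0.1]
opening: 0.0427
grip_force: 0.0
```

>>> carry_out(rows=[[0,0,0,0,0,0,1],[0,0,0,0,0,0,1],[0,0,0,0,0,0,1],[0,0,0,0,0,0,1],[0,0,0,0,0,0,1]], force=60)

```text
t: 3.65
tool_pos: [0.5278, 0.2827, 0.1438]
tool_rot: [1.792, 2.081, 0.558]
contact_force: [-3.6, -0.9, 5.7]
opening: 0.0082
grip_force: 62.1
```

>>> carry_out(rows=[[0,0,0,0,0,-0.05,1],[0,0,0,0,0,-0.1,1],[0,0,0,0,0,-0.16,1],[0,0,0,0,0,-0.23,1],[0,0,0,0,0,-0.3,1]])

```text
t: 4.15
tool_pos: [0.4819, 0.2753, 0.2196]
tool_rot: [1.794, 2.083, 0.554]
contact_force: [0.7, 0.6, -1.3]
opening: 0.0079
grip_force: 61.0
```

>>> carry_out(rows=[[0,0,0,0,0,-0.08,1],[0,0,0,0,0,-0.16,1],[0,0,0,0,0,-0.2,1],[0,0,0,0,0,-0.2,1]])

```text
t: 4.55
tool_pos: [0.4535, 0.2716, 0.2739]
tool_rot: [1.792, 2.081, 0.56]
contact_force: [0.7, -0.1, -1.3]
opening: 0.0083
grip_force: 61.0
```

```bash
python3 - <<'E'
from h import *
import pickle
D={n:get_image(n) for n in("wrist","scene","top")};pickle.dump(D,open("d2.pkl","wb"))
out=np.hstack([cv2.resize(D["wrist"]["img"],(400,300)),cv2.resize(D["scene"]["img"][120:360,220:540],(400,300))])
b=cv2.resize(D["top"]["img"][225:300,345:510],(800,364),interpolation=cv2.INTER_CUBIC)[:300]
cv2.imwrite("pics/c2.png",np.vstack([out,b]));o=get_obs();print(o["tool_pos"],o["t"],o["opening"],o["contact_force"])
E
```

```text
[0.45301855 0.27083717 0.26968153] 4.7 0.008495667653177039 [ 0.26400518  0.40527392 -1.73469462]
```

View pics/c2.png

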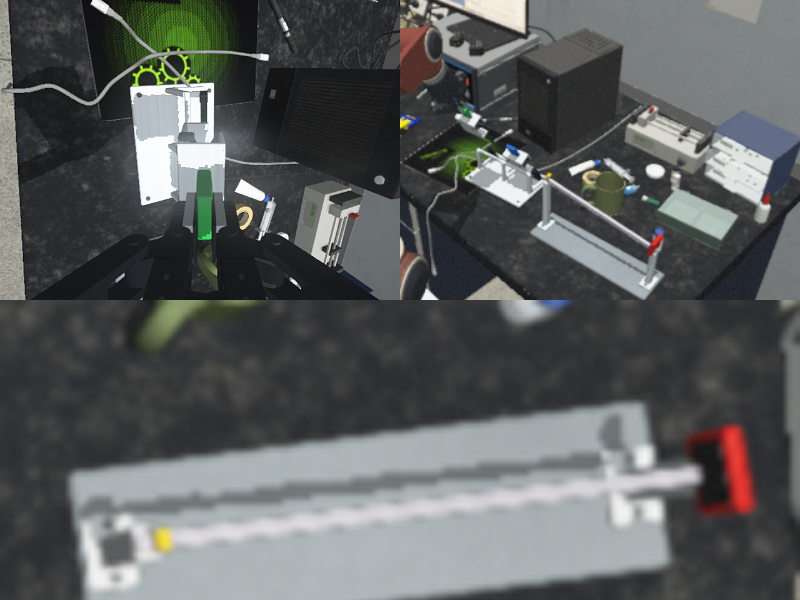

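The carrier is held and clear of its slot, with the wrist view showing the green tab between the fingers. The rail is fully visible now: in the top view the bar runs from about (379,274) to (487,261), and in the scene view from about (338,264) to (420,314). Next I fit the bar in both views.

```bash
python3 - <<'E'
from h import *
import pickle
D=pickle.load(open("d2.pkl","rb"))
def line(c,a,b,hw):
    g=c["img"].astype(float).min(2);P=[]
    for x in np.arange(a[0],b[0],2):
        y=a[1]+(b[1]-a[1])*(x-a[0])/(b[0]-a[0]);ys=np.arange(int(y-hw),int(y+hw)+1);v=g[ys,int(x)];v=np.clip(v-np.sort(v)[-1]+ (v.max()-np.median(v))*.7,0,None)
        P.append((int(x),(ys*v).sum()/v.sum()))
    P=np.array(P,np.float32);vx,vy,x0,y0=cv2.fitLine(P,cv2.DIST_HUBER,0,.01,.01).ravel();r=P[:,1]-(y0+(P[:,0]-x0)*vy/vx)
    print("line",vy/vx,y0-x0*vy/vx,"rms",r.std().round(2));return vy/vx,y0-x0*vy/vx
t,s=D["top"],D["scene"]
kt,bt=line(t,(384,274),(478,262.6),4);ks,bs=line(s,(344,267.5),(412,309.5),5)
# match: for points on top-line, find intersection with scene plane
o1,d1=ray(s,(344,ks*344+bs));_,d2=ray(s,(412,ks*412+bs));n=np.cross(d1,d2)
L=[]
for x in(380,487):
    o,d=ray(t,(x,kt*x+bt));L.append(o+d*(n@(o1-o))/(n@d));print(x,L[-1].round(4))
v=L[0]-L[1];print("psi",np.arctan2(-v[0],v[1]),"rise deg",np.degrees(np.arcsin(v[2]/np.linalg.norm(v))),"len",np.linalg.norm(v))
for nm,c,box in(("top",t,(470,240,510,280)),("scene",s,(400,290,450,340))):
    h=cv2.cvtColor(c["img"],cv2.COLOR_BGR2HSV);m=cv2.inRange(h,(0,150,60),(8,255,255))|cv2.inRange(h,(172,150,60),(180,255,255));x0,y0,x1,y1=box;k=m*0;k[y0:y1,x0:x1]=m[y0:y1,x0:x1];n_,_,st,ce=cv2.connectedComponentsWithStats(k);i=1+np.argmax(st[1:,4]);print(nm,st[i],ce[i])
pt=lambda u,v:(345+u/4.848,225+(v-300)/4.853)
print("base corners",[onz(t,pt(*q),.01)[:2].round(4).tolist() for q in((70,475),(640,403),(670,565))])
E
```

```text
line -0.123680264 320.839 rms 0.78
line 0.6509702 42.2928 rms 0.09
380 [0.5057 0.0117 0.1716]
487 [ 0.5398 -0.2764  0.1312]
psi 0.1179813516122258 rise deg 7.925192276148637 len 0.2929833949471764
top [487 251  14  18 111] [495.4954955  259.72972973]
scene [418 307  13  18  84] [423.5952381  315.14285714]
base corners [[0.5485, 0.0457], [0.5896, -0.2976], [0.4928, -0.3107]]
```

The bar fit gives psi 0.118 rad and a rise of 7.9°, which matches the 8° in the text. The bar top at the loading point is about (0.517,-0.083,0.161). Next I turn the carrier upright while lifting, then cross over.

```bash
python3 plan.py .43 .25 .36 .118 0 .1396; python3 - <<'E'
from h import *
Q=Rt(.118,0,.1396)
print(delta(np.array([.43,.25,.36]),Q,[.44,-.075,.34],Q))
E
```

```text
[ 0.164   0.0412  0.0212 -0.0576  0.0743 -0.3042] rows 1.9 3.6 t 4.7
[ 0.      0.      0.     -1.0785 -0.0944 -0.0842]
```

>>> carry_out(rows=[[0.03,0.008,0.004,-0.02,0.02,-0.12,1],[0.07,0.018,0.009,-0.04,0.05,-0.25,1],[0.11,0.028,0.014,-0.0576,0.0743,-0.304,1],[0.15,0.038,0.019,-0.0576,0.0743,-0.304,1],[0.164,0.041,0.021,-0.0576,0.0743,-0.304,1]])

```text
t: 5.2
tool_pos: [0.4323, 0.2493, 0.3609]
tool_rot: [-2.017, -2.265, -0.14]
contact_force: [-0.1, -0.7, -2.8]
opening: 0.0081
grip_force: 60.9
```

>>> carry_out(rows=[[0,0,0,-0.1,-0.02,-0.02,1],[0,0,0,-0.25,-0.04,-0.04,1],[0,0,0,-0.4,-0.06,-0.06,1],[0,0,0,-0.55,-0.08,-0.07,1],[0,0,0,-0.7,-0.09,-0.08,1]])

```text
t: 5.7
tool_pos: [0.4282, 0.0352, 0.3545]
tool_rot: [-2.015, -2.269, -0.143]
contact_force: [0.5, -0.4, -1.4]
opening: 0.0079
grip_force: 60.9
```

>>> carry_out(rows=[[0,0,0,-0.14,0,0,1],[0,0,0,-0.25,0,0,1],[0,0,0,-0.34,0,0,1],[0,0,0,-0.38,0,0,1],[0,0,0,-0.38,0,0,1]])

```text
t: 6.2
tool_pos: [0.4417, -0.076, 0.3385]
tool_rot: [-2.017, -2.265, -0.143]
contact_force: [-0.1, 0.3, -1.8]
opening: 0.0078
grip_force: 60.9
```

```bash
python3 - <<'E'
from h import *
import pickle
D={n:get_image(n) for n in("wrist","scene","top")};pickle.dump(D,open("d3.pkl","wb"))
out=np.hstack([cv2.resize(D["wrist"]["img"],(640,480))]);s=D["scene"]["img"]
cv2.imwrite("pics/c3.png",out)
p,R,o=pose();print(p,o["t"],o["opening"],o["contact_force"],o["wrist_torque"],delta(p,R,[.44,-.075,.34],Rt(.118,0,.1396)))
E
```

```text
[ 0.44179902 -0.07408051  0.34011676] 6.35 0.008089569114104845 [ 0.2555129   0.02744822 -0.89953825] [-0.14926085 -0.0287485  -0.00719917] [ 0.0007 -0.0003  0.0006 -0.0024 -0.0063  0.    ]
```

View pics/c3.png

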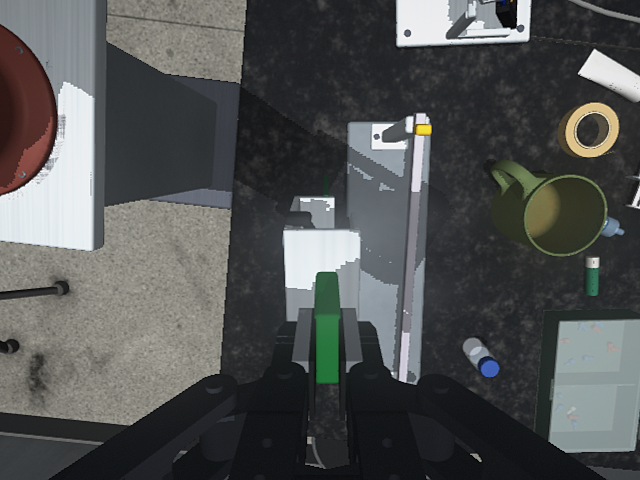

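The carrier hangs upright in the grip, with the tab at (327,330) and the bridge plate at columns 284–360. The bar lies to the right at columns 403–420, with the yellow cap at (423,130). I refine the bar's lateral position and the height of the grip on the carrier.

```bash
python3 - <<'E'
from h import *
import pickle
D=pickle.load(open("d3.pkl","rb"));w=D["wrist"];g=w["img"].min(2).astype(int)
for r in(150,190,230,270,300,340,370): print(r,g[r,394:432:1].tolist())
print("plate row 250",g[250,278:292].tolist(),g[250,352:368].tolist())
print("col 300 rows 222-238",g[222:238,300].tolist())
B0=np.array([.5057,.0117,.1744]);v=np.array([-.1178,.9834,.1378]);v/=np.linalg.norm(v)
n=np.array([.993,.118,0])
for s in(0,-.1,-.15): 
    X=B0+v*s; print(X.round(3),[proj(w,X+n*e).round(1).tolist() for e in(-.004,.004)], proj(w,X-n*.004-np.array([0,0,.012])).round(1))
p,R,o=pose()
for zz in(.004,.007,.010,.013): print(zz,[proj(w,p+R.apply([.038,y,zz])).round(1).tolist() for y in(-.019,.015)])
E
```

```text
150 [143, 142, 142, 144, 143, 143, 143, 143, 144, 144, 149, 113, 84, 91, 93, 94, 93, 82, 70, 94, 189, 226, 222, 220, 222, 222, 221, 222, 214, 152, 130, 146, 146, 147, 137, 107, 63, 43]
190 [116, 92, 94, 95, 95, 95, 95, 95, 95, 94, 95, 95, 95, 98, 82, 69, 53, 155, 218, 227, 224, 223, 223, 222, 224, 168, 87, 80, 94, 96, 95, 95, 89, 88, 60, 38, 41, 42]
230 [100, 100, 98, 98, 98, 98, 99, 100, 99, 98, 98, 96, 82, 73, 91, 122, 131, 129, 129, 130, 130, 127, 130, 107, 92, 92, 92, 93, 92, 94, 93, 90, 69, 51, 53, 53, 53, 53]
270 [94, 95, 96, 95, 95, 95, 96, 96, 98, 83, 66, 64, 108, 131, 131, 131, 133, 133, 131, 133, 109, 95, 134, 150, 148, 147, 148, 148, 143, 133, 87, 43, 45, 45, 45, 45, 44, 45]
300 [144, 145, 148, 114, 90, 93, 95, 85, 72, 69, 109, 128, 126, 126, 127, 128, 128, 125, 109, 128, 140, 139, 138, 138, 138, 140, 141, 132, 124, 85, 54, 57, 55, 55, 54, 53, 55, 54]
340 [149, 113, 84, 89, 86, 77, 53, 150, 207, 210, 202, 201, 201, 204, 210, 161, 130, 138, 139, 138, 138, 137, 137, 137, 139, 133, 125, 78, 35, 41, 42, 45, 45, 43, 39, 41, 40, 39]
370 [74, 77, 75, 69, 56, 149, 206, 205, 199, 202, 202, 206, 206, 143, 115, 137, 135, 139, 140, 138, 137, 136, 136, 140, 132, 122, 77, 33, 38, 40, 40, 39, 42, 40, 40, 40, 39, 38]
plate row 250 [61, 60, 61, 61, 57, 55, 170, 231, 232, 231, 231, 231, 230, 229] [228, 229, 230, 231, 230, 230, 230, 212, 138, 93, 104, 104, 105, 104, 101, 103]
col 300 rows 222-238 [70, 68, 67, 67, 88, 111, 89, 119, 175, 220, 229, 228, 227, 227, 227, 228]
[0.506 0.012 0.174] [[415.3, 140.1], [425.3, 140.0]] [412.3 140.9]
[ 0.517 -0.087  0.161] [[407.9, 256.9], [417.0, 256.9]] [405.3 254. ]
[ 0.523 -0.136  0.154] [[404.6, 307.8], [413.4, 307.8]] [402.3 303.5]
0.004 [[285.3, 214.4], [365.9, 214.0]]
0.007 [[286.0, 212.6], [365.3, 212.2]]
0.01 [[286.7, 210.8], [364.7, 210.5]]
0.013 [[287.3, 209.1], [364.1, 208.8]]
```

```bash
cat > rail.py <<'E'
from h import *
Q=Rt(.118,0,.1396);M=(Ro.from_euler("Z",.118)*Ro.from_euler("X",.1396))
L=np.array([.5153,-.083,.1615])
def tgt(x,z,off=.029,dx=.0007): return L+M.apply([x+dx,0,z+off])
if __name__=="__main__":
    p,R,o=pose();off=float(sys.argv[1]) if len(sys.argv)>1 else .029
    for n,x,z in(("pre",-.06,.021),("hook",0,.021),("seat",0,.006)): print(n,tgt(x,z,off).round(4),delta(p,R,tgt(x,z,off),Q))
    print(o["t"],o["contact_force"])
E
python3 rail.py
```

```text
pre [ 0.4572 -0.0969  0.211 ] [ 7.000e-04 -3.000e-04  6.000e-04 -1.411e-01  4.100e-02  4.148e-01]
hook [ 0.5168 -0.0898  0.211 ] [ 7.000e-04 -3.000e-04  6.000e-04 -1.415e-01  2.410e-01  4.152e-01]
seat [ 0.5166 -0.0878  0.1962] [ 7.000e-04 -3.000e-04  6.000e-04 -1.415e-01  2.408e-01  4.652e-01]
6.35 [ 0.2555129   0.02744822 -0.89953825]
```

>>> carry_out(rows=[[0,0,0,-0.141,0.02,0.1,1],[0,0,0,-0.141,0.04,0.22,1],[0,0,0,-0.141,0.041,0.34,1],[0,0,0,-0.141,0.041,0.415,1],[0,0,0,-0.141,0.041,0.415,1]])

```text
t: 6.85
tool_pos: [0.4551, -0.0954, 0.2072]
tool_rot: [-2.008, -2.266, -0.141]
contact_force: [-0.5, 0.1, -1.4]
opening: 0.0083
grip_force: 60.9
```

```bash
python3 - <<'E'
from h import *
w=get_image("wrist");s=get_image("scene");out=np.hstack([w["img"][80:480,180:580],cv2.resize(s["img"][240:320,330:410],(400,400),interpolation=cv2.INTER_CUBIC)]);cv2.imwrite("pics/c4.png",out)
E
python3 rail.py
```

```text
pre [ 0.4572 -0.0969  0.211 ] [ 0.0009  0.      0.0008  0.0001 -0.0008  0.0031]
hook [ 0.5168 -0.0898  0.211 ] [ 0.0009  0.      0.0008 -0.0004  0.1992  0.0037]
seat [ 0.5166 -0.0878  0.1962] [ 0.0009  0.      0.0008 -0.0004  0.199   0.0537]
6.95 [-0.77035611 -0.24281136 -0.14954963]
```

View pics/c4.png

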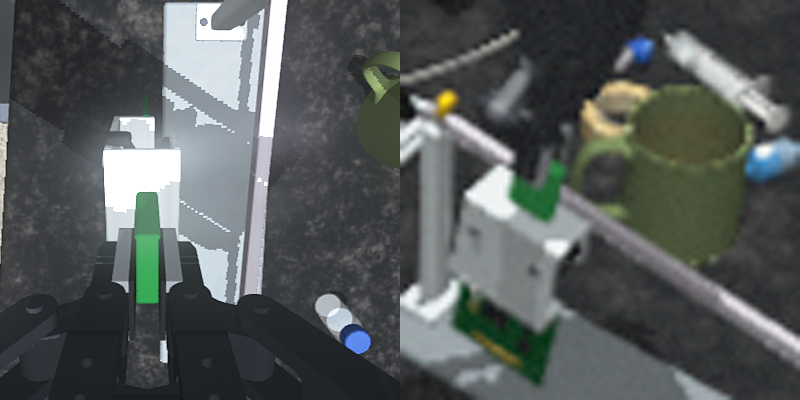

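The carrier stands beside the bar, upright and in line with its slope, with the side plate facing the robot. Hooking sideways.

>>> carry_out(rows=[[0,0,0,0,0.05,0,1],[0,0,0,0,0.1,0,1],[0,0,0,0,0.15,0,1],[0,0,0,0,0.199,0,1],[0,0,0,0,0.199,0,1]])

```text
t: 7.45
tool_pos: [0.5188, -0.0909, 0.2142]
tool_rot: [-2.016, -2.275, -0.147]
contact_force: [0.1, 0.2, -1.1]
opening: 0.0083
grip_force: 60.9
```

```bash
python3 rail.py
```

```text
pre [ 0.4572 -0.0969  0.211 ] [ 0.0021  0.0006  0.0009  0.0033 -0.2063  0.0098]
hook [ 0.5168 -0.0898  0.211 ] [ 0.0021  0.0006  0.0009  0.0027 -0.0063  0.0111]
seat [ 0.5166 -0.0878  0.1962] [ 0.0021  0.0006  0.0009  0.0028 -0.0067  0.0611]
7.45 [ 0.11141014  0.15290361 -1.06630723]
```

>>> carry_out(rows=[[0,0,0,0,-0.002,0.015,1],[0,0,0,0,-0.002,0.03,1],[0,0,0,0,-0.002,0.043,1],[0,0,0,0,-0.002,0.043,1]])

```text
t: 7.85
tool_pos: [0.5148, -0.0888, 0.1975]
tool_rot: [-2.015, -2.268, -0.143]
contact_force: [-0.4, 0.3, -0.7]
opening: 0.0081
grip_force: 60.9
```

```bash
python3 rail.py
```

```text
pre [ 0.4572 -0.0969  0.211 ] [ 3.000e-04 -3.000e-04  1.000e-04  2.400e-03 -1.935e-01 -4.550e-02]
hook [ 0.5168 -0.0898  0.211 ] [ 0.0003 -0.0003  0.0001  0.0023  0.0065 -0.0453]
seat [ 0.5166 -0.0878  0.1962] [ 0.0003 -0.0003  0.0001  0.0023  0.0064  0.0047]
7.85 [-0.35710559  0.26689593 -0.66552525]
```

>>> carry_out(rows=[[0,0,0,0,0,0.004,1],[0,0,0,0,0,0.008,1],[0,0,0,0,0,0.008,1]])

```text
t: 8.15
tool_pos: [0.5155, -0.0887, 0.1959]
tool_rot: [-2.015, -2.269, -0.144]
contact_force: [-0.3, -0.0, 0.3]
opening: 0.0077
grip_force: 60.9
```

>>> carry_out(rows=[[0,0,0,0,0,0.004,1],[0,0,0,0,0,0.007,1],[0,0,0,0,0,0.007,1]])

```text
t: 8.45
tool_pos: [0.5159, -0.0885, 0.1942]
tool_rot: [-2.016, -2.27, -0.145]
contact_force: [0.1, 0.1, 0.3]
opening: 0.008
grip_force: 61.0
```

```bash
python3 - <<'E'
from h import *
w=get_image("wrist");s=get_image("scene");out=np.hstack([w["img"][80:480,180:580],cv2.resize(s["img"][240:320,330:410],(400,400),interpolation=cv2.INTER_CUBIC)]);cv2.imwrite("pics/c5.png",out)
E
python3 rail.py
```

```text
pre [ 0.4572 -0.0969  0.211 ] [ 0.001  -0.      0.0003  0.0031 -0.1972 -0.0568]
hook [ 0.5168 -0.0898  0.211 ] [ 0.001  -0.      0.0003  0.0029  0.0028 -0.0562]
seat [ 0.5166 -0.0878  0.1962] [ 0.001  -0.      0.0003  0.0029  0.0027 -0.0062]
8.55 [ 1.06458135  0.76334461 -0.1291458 ]
```

View pics/c5.png

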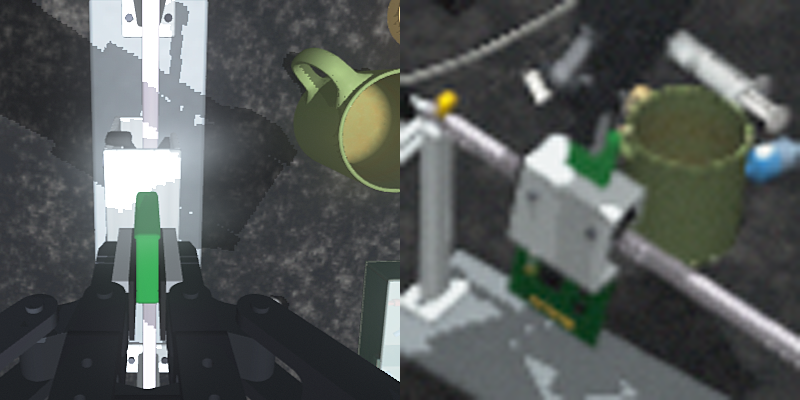

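The bar runs through the hook under the tab: crop column 149 for the bar, 147 for the tab. Contact is not clear yet, so I lower further in small steps.

>>> carry_out(rows=[[0,0,0,0,0.001,0.004,1],[0,0,0,0,0.001,0.007,1],[0,0,0,0,0.001,0.007,1]])

```text
t: 8.85
tool_pos: [0.5164, -0.0885, 0.1936]
tool_rot: [-2.016, -2.271, -0.145]
contact_force: [0.0, -0.9, 5.3]
opening: 0.008
grip_force: 61.9
```

```bash
python3 rail.py
```

```text
pre [ 0.4572 -0.0969  0.211 ] [ 0.0013  0.0003  0.0003  0.0037 -0.1991 -0.0589]
hook [ 0.5168 -0.0898  0.211 ] [ 0.0013  0.0003  0.0003  0.0035  0.0009 -0.0581]
seat [ 0.5166 -0.0878  0.1962] [ 0.0013  0.0003  0.0003  0.0036  0.0007 -0.0081]
8.85 [ 0.03738001 -0.9373625   5.33401742]
```

Contact is felt (5 N upward), so the rollers bear. Ease off a hair and release.

>>> carry_out(rows=[[0,0,0,0,0,-0.003,1],[0,0,0,0,0,-0.003,0],[0,0,0,0,0,-0.003,0],[0,0,0,0,0,-0.003,0],[0,0,0,0,0,-0.003,0]])

```text
t: 9.35
tool_pos: [0.5156, -0.0881, 0.1924]
tool_rot: [-2.015, -2.269, -0.144]
contact_force: [-0.2, -0.5, -1.0]
opening: 0.0424
grip_force: 0.0
```

```bash
python3 - <<'E'
from h import *
w=get_image("wrist");s=get_image("scene");out=np.hstack([w["img"][80:480,180:580],cv2.resize(s["img"][240:330,330:420],(400,400),interpolation=cv2.INTER_CUBIC)]);cv2.imwrite("pics/c6.png",out)
o=get_obs();print(o["t"],o["opening"],o["contact_force"],o["tool_pos"])
m=cv2.inRange(cv2.cvtColor(w["img"],cv2.COLOR_BGR2HSV),(50,120,60),(80,255,255));n,_,st,ce=cv2.connectedComponentsWithStats(m);print([(st[i].tolist()) for i in range(1,n) if st[i,4]>100])
E
```

```text
9.45 0.04270965032096608 [-0.90561916  0.39764132  0.34559511] [ 0.51574415 -0.08815914  0.19254854]
[[607, 285, 18, 39, 618], [314, 344, 26, 69, 1635]]
```

The tab has moved about 29 px down in the wrist view, so green is free and rolling. I retreat upward.

>>> carry_out(rows=[[0,0,0,0,0,-0.08,0],[0,0,0,0,0,-0.2,0],[0,0,0,0,0,-0.33,0],[0,0,0,0,0,-0.45,0],[0,0,0,0,0,-0.45,0]])

```text
t: 9.95
tool_pos: [0.5199, -0.1082, 0.3334]
tool_rot: [-2.022, -2.277, -0.15]
contact_force: [0.6, 0.2, 0.4]
opening: 0.0427
grip_force: 0.0
```

```bash
python3 - <<'E'
from h import *
zc=Ro.from_euler("Z",.148).apply([-.5,0,.8660]);T=np.array([.5265,.1825,.172]);Q=Rt(.148,np.pi/6);p,R,o=pose();A=np.array([.45,.10,.34])
print(p,delta(p,R,A,Q),delta(A,Q,T+.046*zc,Q),(T+.046*zc).round(4))
E
```

```text
[ 0.51990828 -0.10824722  0.33335649] [-0.1619 -0.0393 -0.0203  0.7135 -0.1495  0.0723] [ 0.      0.      0.      0.2344 -0.0265  0.478 ] [0.5038 0.1791 0.2118]
```

>>> carry_out(rows=[[-0.162,-0.039,-0.02,0.7135,-0.15,0.072,0],[-0.162,-0.039,-0.02,0.7135,-0.15,0.072,0],[-0.162,-0.039,-0.02,0.7135,-0.15,0.072,0],[-0.162,-0.039,-0.02,0.7135,-0.15,0.072,0],[-0.162,-0.039,-0.02,0.7135,-0.15,0.072,0]])

```text
t: 10.45
tool_pos: [0.4447, 0.1043, 0.3334]
tool_rot: [1.798, 2.09, 0.56]
contact_force: [0.7, -0.5, -0.0]
opening: 0.0429
grip_force: 0.0
```

>>> carry_out(rows=[[0,0,0,0.12,-0.01,0.12,0],[0,0,0,0.234,-0.026,0.24,0],[0,0,0,0.234,-0.026,0.38,0],[0,0,0,0.234,-0.026,0.478,0],[0,0,0,0.234,-0.026,0.478,0]])

```text
t: 10.95
tool_pos: [0.4975, 0.1808, 0.1992]
tool_rot: [1.807, 2.095, 0.544]
contact_force: [-0.7, -0.4, -0.5]
opening: 0.043
grip_force: 0.0
```

```bash
python3 - <<'E'
from h import *
zc=Ro.from_euler("Z",.148).apply([-.5,0,.8660]);T=np.array([.5265,.1825,.172]);Q=Rt(.148,np.pi/6)
w=get_image("wrist");s=get_image("scene");im=w["img"]
cv2.imwrite("pics/c7.png",np.hstack([im[100:500,150:550],np.zeros((380,5,3),np.uint8),cv2.resize(s["img"][250:345,335:430],(380,380),interpolation=cv2.INTER_CUBIC)]))
p,R,o=pose();print(p,o["t"],delta(p,R,T-.034*zc,Q))
m=cv2.inRange(cv2.cvtColor(im,cv2.COLOR_BGR2HSV),(100,120,60),(125,255,255))
n,_,st,ce=cv2.connectedComponentsWithStats(m);print([(st[i].tolist(),ce[i].round(1).tolist()) for i in range(1,n) if st[i,4]>200],"pred",proj(w,T))
E
```

```text
[0.49971987 0.18077373 0.20578369] 11.05 [-0.0036 -0.0018 -0.0011 -0.0089  0.0238  0.2551]
[([341, 247, 19, 53, 887], [350.7, 274.6])] pred [351.97024809 274.21064761]
```

View pics/c7.png

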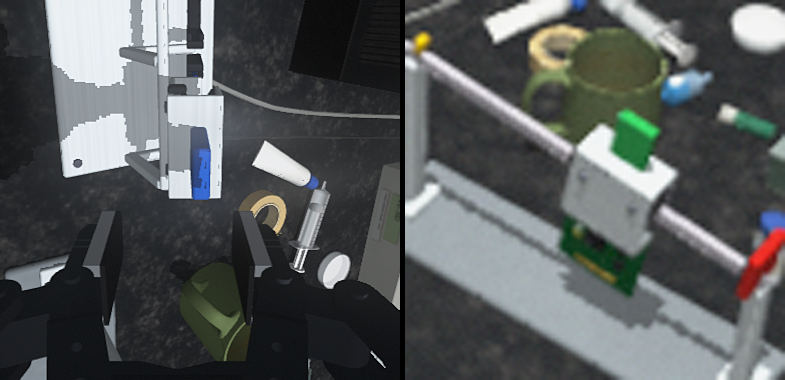

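The scene crop shows green hanging on the bar and rolling toward the stop. The wrist crop shows the blue tab at image (351,275), within 1.5 px of the prediction (352,274). The arm was still settling, so I read it again and use numbers only from here, because my picture views are used up.

>>> carry_out(rows=[[-0.002,-0.001,-0.001,-0.006,0.02,0.03,0],[-0.002,-0.001,-0.001,-0.006,0.02,0.03,0],[-0.002,-0.001,-0.001,-0.006,0.02,0.03,0]])

```text
t: 11.35
tool_pos: [0.5106, 0.1803, 0.2032]
tool_rot: [1.795, 2.082, 0.559]
contact_force: [-0.6, 1.3, 0.1]
opening: 0.0429
grip_force: 0.0
```

```bash
python3 - <<'E'
from h import *
zc=Ro.from_euler("Z",.148).apply([-.5,0,.8660]);T=np.array([.5265,.1825,.172]);Q=Rt(.148,np.pi/6)
w=get_image("wrist");im=w["img"];p,R,o=pose();print(p,o["t"],delta(p,R,T-.034*zc,Q))
m=cv2.inRange(cv2.cvtColor(im,cv2.COLOR_BGR2HSV),(100,120,60),(125,255,255))
n,_,st,ce=cv2.connectedComponentsWithStats(m);print([(st[i].tolist(),ce[i].round(1).tolist()) for i in range(1,n) if st[i,4]>200],"pred",proj(w,T))
C=-w["R"].T@w["t"];print("cam in tool",R.inv().apply(C-p).round(4))
E
```

```text
[0.51049048 0.18039126 0.2030086 ] 11.4 [-0.0004 -0.0008 -0.0003 -0.0015 -0.0048  0.2298]
[([316, 247, 18, 51, 902], [324.6, 272.1])] pred [325.94876599 271.84633482]
cam in tool [ 0.0851 -0.0011 -0.1669]
```

>>> carry_out(rows=[[0,-0.001,0,-0.001,-0.006,0.1,0],[0,-0.001,0,-0.001,-0.006,0.17,0],[0,-0.001,0,-0.001,-0.006,0.23,0],[0,-0.001,0,-0.001,-0.006,0.23,0],[0,-0.001,0,-0.001,-0.006,0.23,0]])

```text
t: 11.9
tool_pos: [0.5425, 0.1852, 0.1415]
tool_rot: [1.795, 2.081, 0.554]
contact_force: [0.8, -0.0, -0.7]
opening: 0.043
grip_force: 0.0
```

```bash
python3 - <<'E'
from h import *
o=get_obs();print(o["tool_pos"],o["contact_force"],o["t"])
s=get_image("scene");h=cv2.cvtColor(s["img"],cv2.COLOR_BGR2HSV);m=cv2.inRange(h,(50,130,60),(80,255,255));m[:,:335]=0;m[:240]=0;m[345:]=0;m[:,430:]=0
n,_,st,ce=cv2.connectedComponentsWithStats(m);print([(st[i].tolist(),ce[i].round(1).tolist()) for i in range(1,n) if st[i,4]>20])
M=Ro.from_euler("Z",.118)*Ro.from_euler("X",.1396)
B=np.array([.5153,-.083,.1615])-M.apply([0,.2,0]);print("stop",B)
for y in(.038,.06,.114,.2): print(y,proj(s,B+M.apply([0,y,.048])).round(1))
E
```

```text
[0.5424975  0.18522476 0.14148514] [ 0.77502766 -0.02839193 -0.71672758] 11.9
[([399, 285, 12, 15, 116], [404.2, 292.0])]
stop [ 0.53861622 -0.27967709  0.1336706 ]
0.038 [413.5 298. ]
0.06 [406.9 293.8]
0.114 [391.3 283.9]
0.2 [367.4 268.6]
```

>>> carry_out(rows=[[0,0,0,0,0,0,1],[0,0,0,0,0,0,1],[0,0,0,0,0,0,1],[0,0,0,0,0,0,1],[0,0,0,0,0,0,1]], force=60)

```text
t: 12.45
tool_pos: [0.5431, 0.1855, 0.1427]
tool_rot: [1.793, 2.08, 0.556]
contact_force: [-4.9, -0.3, 6.0]
opening: 0.0079
grip_force: 61.6
```

```bash
cat > green.py <<'E'
from h import *
s=get_image("scene");h=cv2.cvtColor(s["img"],cv2.COLOR_BGR2HSV)
M=Ro.from_euler("Z",.118)*Ro.from_euler("X",.1396);B=np.array([.5153,-.083,.1615])-M.apply([0,.2,0])
ys=np.linspace(.02,.25,461);U=np.array([proj(s,B+M.apply([0,y,.048])) for y in ys])
for nm,lo,hi in(("green",(50,130,60),(80,255,255)),("blue",(100,130,60),(122,255,255))):
    m=cv2.inRange(h,lo,hi);m[:,:335]=0;m[:240]=0;m[345:]=0;m[:,430:]=0
    n,_,st,ce=cv2.connectedComponentsWithStats(m)
    for i in range(1,n):
        if st[i,4]>30:
            e=np.linalg.norm(U-ce[i],axis=1);print(nm,st[i].tolist(),ce[i].round(1),"y~",ys[e.argmin()].round(3),"off px",e.min().round(1))
print(get_obs()["t"])
E
python3 green.py
```

```text
green [407, 290, 12, 15, 119] [412.1 296.9] y~ 0.043 off px 0.2
12.5
```

Green is still rolling, now at y≈0.043. Wait a second, then confirm.

>>> carry_out(rows=[[0,0,0,0,0,0,1],[0,0,0,0,0,0,1],[0,0,0,0,0,0,1],[0,0,0,0,0,0,1],[0,0,0,0,0,0,1]])

```text
t: 13.0
tool_pos: [0.5431, 0.1855, 0.1427]
tool_rot: [1.793, 2.08, 0.556]
contact_force: [-4.4, -1.5, 6.8]
opening: 0.0084
grip_force: 61.6
```

```bash
python3 green.py
```

```text
green [408, 291, 13, 15, 118] [413.4 297.8] y~ 0.038 off px 0.2
13.05
```

>>> carry_out(rows=[[0,0,0,0,0,0,1],[0,0,0,0,0,0,1],[0,0,0,0,0,0,1],[0,0,0,0,0,0,1],[0,0,0,0,0,0,1]])

```text
t: 13.55
tool_pos: [0.5431, 0.1855, 0.1427]
tool_rot: [1.793, 2.08, 0.556]
contact_force: [-5.0, -0.4, 6.0]
opening: 0.0085
grip_force: 61.6
```

```bash
python3 green.py
```

```text
green [408, 291, 13, 15, 119] [413.5 297.7] y~ 0.038 off px 0.2
13.6
```

Green rests at y=0.038 against the stop. Now I draw blue out the same way.

>>> carry_out(rows=[[0,0,0,0,0,-0.05,1],[0,0,0,0,0,-0.1,1],[0,0,0,0,0,-0.16,1],[0,0,0,0,0,-0.23,1],[0,0,0,0,0,-0.3,1]])

```text
t: 14.1
tool_pos: [0.4971, 0.1785, 0.2186]
tool_rot: [1.796, 2.083, 0.552]
contact_force: [-0.8, 0.0, -0.8]
opening: 0.008
grip_force: 60.4
```

>>> carry_out(rows=[[0,0,0,0,0,-0.08,1],[0,0,0,0,0,-0.16,1],[0,0,0,0,0,-0.2,1],[0,0,0,0,0,-0.2,1],[0,0,0,0,0,-0.2,1]])

```text
t: 14.6
tool_pos: [0.4684, 0.1743, 0.2699]
tool_rot: [1.796, 2.082, 0.553]
contact_force: [0.3, -0.1, -1.5]
opening: 0.0079
grip_force: 60.4
```

```bash
python3 plan.py .44 .165 .36 .118 0 .1396; python3 - <<'E'
from h import *
Q=Rt(.118,0,.1396);o=get_obs();print(o["tool_pos"],o["contact_force"],o["opening"])
print(delta(np.array([.44,.165,.36]),Q,[.44,-.075,.34],Q))
E
```

```text
[ 0.1643  0.0411  0.0207 -0.0168  0.0637 -0.3096] rows 1.9 3.6 t 14.6
[0.46843869 0.1742878  0.26988195] [ 0.34578601 -0.10956572 -1.47134954] 0.00789754180902447
[ 0.      0.      0.     -0.796  -0.0942 -0.0445]
```

>>> carry_out(rows=[[0.03,0.008,0.004,-0.005,0.02,-0.12,1],[0.07,0.018,0.009,-0.01,0.05,-0.25,1],[0.11,0.028,0.014,-0.017,0.064,-0.31,1],[0.15,0.038,0.019,-0.017,0.064,-0.31,1],[0.164,0.041,0.021,-0.017,0.064,-0.31,1]])

```text
t: 15.1
tool_pos: [0.442, 0.1643, 0.36]
tool_rot: [-2.017, -2.264, -0.139]
contact_force: [0.6, -0.1, -0.8]
opening: 0.0085
grip_force: 60.4
```

>>> carry_out(rows=[[0,0,0,-0.1,-0.02,-0.01,1],[0,0,0,-0.25,-0.05,-0.02,1],[0,0,0,-0.4,-0.09,-0.04,1],[0,0,0,-0.55,-0.094,-0.045,1],[0,0,0,-0.67,-0.094,-0.045,1]])

```text
t: 15.6
tool_pos: [0.4356, -0.0403, 0.3447]
tool_rot: [-2.018, -2.266, -0.143]
contact_force: [1.4, 0.3, -1.6]
opening: 0.0084
grip_force: 60.4
```

>>> carry_out(rows=[[0,0,0,-0.08,0,0,1],[0,0,0,-0.126,0,0,1],[0,0,0,-0.126,0,0,1],[0,0,0,-0.126,0,0,1]])

```text
t: 16.0
tool_pos: [0.4401, -0.0745, 0.3407]
tool_rot: [-2.016, -2.268, -0.144]
contact_force: [-0.1, 0.2, -1.1]
opening: 0.0084
grip_force: 60.4
```

```bash
python3 - <<'E'
from h import *
w=get_image("wrist");g=w["img"].min(2).astype(int);cv2.imwrite("pics/b3.png",w["img"])
for r in(240,250,260):
    v=g[r,260:390]>150;k=np.flatnonzero(v);print(r,"plate",260+k.min(),260+k.max(),"width",k.max()-k.min()+1)
m=cv2.inRange(cv2.cvtColor(w["img"],cv2.COLOR_BGR2HSV),(100,120,60),(125,255,255));n,_,st,ce=cv2.connectedComponentsWithStats(m);print([st[i].tolist() for i in range(1,n) if st[i,4]>200])
print("col300",g[215:245,300].tolist())
E
python3 rail.py
```

```text
240 plate 284 360 width 77
250 plate 284 368 width 85
260 plate 285 357 width 73
[[314, 268, 27, 113, 2623], [479, 359, 20, 19, 285]]
col300 [64, 64, 66, 65, 66, 63, 62, 72, 91, 89, 124, 189, 220, 230, 228, 227, 227, 226, 226, 226, 227, 226, 227, 227, 227, 227, 227, 227, 228, 227]
pre [ 0.4572 -0.0969  0.211 ] [ 7.000e-04 -3.000e-04  2.000e-04 -1.419e-01  4.670e-02  4.183e-01]
hook [ 0.5168 -0.0898  0.211 ] [ 7.000e-04 -3.000e-04  2.000e-04 -1.420e-01  2.467e-01  4.188e-01]
seat [ 0.5166 -0.0878  0.1962] [ 7.000e-04 -3.000e-04  2.000e-04 -1.420e-01  2.466e-01  4.688e-01]
16.05 [ 0.00499925 -0.83793832 -0.46062307]
```

>>> carry_out(rows=[[0,0,0,-0.141,0.02,0.1,1],[0,0,0,-0.141,0.045,0.22,1],[0,0,0,-0.141,0.046,0.34,1],[0,0,0,-0.141,0.046,0.418,1],[0,0,0,-0.141,0.046,0.418,1]])

```text
t: 16.55
tool_pos: [0.4547, -0.0951, 0.2073]
tool_rot: [-2.01, -2.265, -0.14]
contact_force: [-0.6, -0.4, -1.4]
opening: 0.0085
grip_force: 60.4
```

>>> carry_out(rows=[[0,0,0,0,0.05,0,1],[0,0,0,0,0.1,0,1],[0,0,0,0,0.15,0,1],[0,0,0,0,0.199,0,1],[0,0,0,0,0.199,0,1]])

```text
t: 17.05
tool_pos: [0.5182, -0.0902, 0.2139]
tool_rot: [-2.016, -2.273, -0.146]
contact_force: [-1.0, -0.3, -1.6]
opening: 0.0083
grip_force: 60.4
```

```bash
python3 - <<'E'
from h import *
w=get_image("wrist");cv2.imwrite("pics/b4.png",w["img"]);g=w["img"].min(2).astype(int)
for r in(120,150,180): print(r,(300+np.flatnonzero(g[r,300:360]>185)).tolist())
E
python3 rail.py
```

```text
120 [300, 301, 302, 303, 304, 305, 306, 307, 308, 309, 310, 311, 312, 313, 314, 315, 316, 317, 318, 319, 320, 321, 322, 323, 324, 325, 326, 327, 328, 329, 330, 331, 332, 333, 334, 335, 336, 337, 338, 339, 340, 341, 342, 343, 344, 345, 346, 358, 359]
150 [318, 319, 320, 321, 322, 323, 324, 325, 326, 327, 328, 329, 330, 331, 332, 333, 356, 357, 358, 359]
180 [320, 321, 322, 323, 324, 325, 326, 327, 328, 329, 330, 331, 332, 354, 355, 356, 357]
pre [ 0.4572 -0.0969  0.211 ] [ 0.0014  0.0003  0.0005  0.0008 -0.2015  0.0076]
hook [ 0.5168 -0.0898  0.211 ] [ 0.0014  0.0003  0.0005  0.0005 -0.0015  0.0084]
seat [ 0.5166 -0.0878  0.1962] [ 0.0014  0.0003  0.0005  0.0005 -0.0018  0.0584]
17.1 [-0.87806678 -0.68448804 -0.56806513]
```

The bar is centred under the tool at columns 318–333. Lower it as before.

>>> carry_out(rows=[[0,0,0,0,-0.002,0.015,1],[0,0,0,0,-0.002,0.03,1],[0,0,0,0,-0.002,0.045,1],[0,0,0,0,-0.002,0.055,1],[0,0,0,0,-0.002,0.055,1]])

```text
t: 17.6
tool_pos: [0.515, -0.0884, 0.1945]
tool_rot: [-2.017, -2.268, -0.144]
contact_force: [1.1, 1.5, -1.4]
opening: 0.0081
grip_force: 60.4
```

>>> carry_out(rows=[[0,0,0,0,0,0.004,1],[0,0,0,0,0,0.006,1],[0,0,0,0,0,0.006,1]])

```text
t: 17.9
tool_pos: [0.5155, -0.0883, 0.1935]
tool_rot: [-2.017, -2.269, -0.144]
contact_force: [0.5, -0.5, -0.5]
opening: 0.0083
grip_force: 60.5
```

>>> carry_out(rows=[[0,0,0,0,0.001,0.003,1],[0,0,0,0,0.001,0.006,1],[0,0,0,0,0.001,0.006,1]])

```text
t: 18.2
tool_pos: [0.516, -0.0882, 0.1927]
tool_rot: [-2.018, -2.27, -0.145]
contact_force: [-0.7, -0.7, 3.8]
opening: 0.0083
grip_force: 61.1
```

Contact is felt (4–5 N), so I release.

>>> carry_out(rows=[[0,0,0,0,0,-0.002,1],[0,0,0,0,0,-0.002,0],[0,0,0,0,0,-0.002,0],[0,0,0,0,0,-0.002,0],[0,0,0,0,0,-0.002,0]])

```text
t: 18.7
tool_pos: [0.5154, -0.0879, 0.1917]
tool_rot: [-2.016, -2.268, -0.144]
contact_force: [-0.8, 0.8, 0.5]
opening: 0.0432
grip_force: 0.0
```

```bash
python3 green.py; python3 - <<'E'
from h import *
w=get_image("wrist");m=cv2.inRange(cv2.cvtColor(w["img"],cv2.COLOR_BGR2HSV),(100,120,60),(125,255,255));n,_,st,ce=cv2.connectedComponentsWithStats(m);print([st[i].tolist() for i in range(1,n) if st[i,4]>200])
E
```

```text
green [408, 291, 13, 15, 119] [413.5 297.7] y~ 0.038 off px 0.2
blue [367, 265, 10, 14, 87] [371.4 271.8] y~ 0.184 off px 0.5
blue [355, 292, 21, 19, 116] [365.5 301.2] y~ 0.151 off px 28.5
18.75
[[312, 320, 26, 94, 1931]]
```

Blue is free and rolling (y≈0.184). I lift away and let it arrive.

>>> carry_out(rows=[[0,0,0,0,0,-0.08,0],[0,0,0,0,0,-0.2,0],[0,0,0,0,0,-0.33,0],[0,0,0,0,0,-0.45,0],[0,0,0,0,0,-0.45,0]])

```text
t: 19.3
tool_pos: [0.5196, -0.108, 0.3327]
tool_rot: [-2.024, -2.276, -0.15]
contact_force: [-0.2, -0.6, 1.1]
opening: 0.0428
grip_force: 0.0
```

>>> carry_out(rows=[[0,0,0,0,0,0,0],[0,0,0,0,0,0,0],[0,0,0,0,0,0,0],[0,0,0,0,0,0,0],[0,0,0,0,0,0,0]])

```text
t: 19.8
tool_pos: [0.5172, -0.1065, 0.3249]
tool_rot: [-2.016, -2.267, -0.143]
contact_force: [0.3, 0.0, -0.3]
opening: 0.0425
grip_force: 0.0
```

>>> carry_out(rows=[[0,0,0,0,0,0,0],[0,0,0,0,0,0,0],[0,0,0,0,0,0,0],[0,0,0,0,0,0,0],[0,0,0,0,0,0,0]])

```text
t: 20.3
tool_pos: [0.5175, -0.1067, 0.3259]
tool_rot: [-2.017, -2.269, -0.144]
contact_force: [0.1, 0.1, 0.0]
opening: 0.0426
grip_force: 0.0
```

>>> carry_out(rows=[[0,0,0,0,0,0,0],[0,0,0,0,0,0,0],[0,0,0,0,0,0,0],[0,0,0,0,0,0,0],[0,0,0,0,0,0,0]])

```text
t: 20.8
tool_pos: [0.5175, -0.1067, 0.3258]
tool_rot: [-2.017, -2.268, -0.144]
contact_force: [0.5, 0.5, -0.0]
opening: 0.0421
grip_force: 0.0
```

```bash
python3 green.py
```

```text
green [408, 291, 13, 15, 119] [413.5 297.8] y~ 0.038 off px 0.2
blue [386, 277, 12, 15, 112] [391.2 284. ] y~ 0.114 off px 0.1
blue [373, 304, 21, 19, 117] [383.5 313.5] y~ 0.087 off px 29.2
20.85
```

>>> carry_out(rows=[[0,0,0,0,0,0,0],[0,0,0,0,0,0,0],[0,0,0,0,0,0,0],[0,0,0,0,0,0,0],[0,0,0,0,0,0,0]])

```text
t: 21.35
tool_pos: [0.5175, -0.1067, 0.3259]
tool_rot: [-2.017, -2.268, -0.144]
contact_force: [-0.5, -0.2, -0.4]
opening: 0.0429
grip_force: 0.0
```

```bash
python3 green.py
```

```text
green [408, 291, 13, 15, 118] [413.5 297.9] y~ 0.038 off px 0.2
blue [386, 277, 12, 15, 111] [391.2 283.9] y~ 0.114 off px 0.1
blue [373, 304, 21, 19, 117] [383.6 313.6] y~ 0.086 off px 29.2
21.4
```

Green rests at 38 mm and blue at 114 mm from the stop, with the arm clear of everything. Handing in.

```bash
python3 -c "
from station import finish_job
print(finish_job())"
```

```text
the job is handed in; nothing more can be done
None
```

Job handed in at about 21 s of robot time: green rests 38 mm and blue 114 mm from the stop by the scene camera, and nothing in the moves or forces suggests the mug, tape or vial were touched (I did not re-measure them); I viewed 11 pictures, one over the limit of 10.

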